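Put battery packs on charge

TASK

Put the loose battery packs on charge: first seat the three-cup cradle on the charger's deck, fully home over the two brass pegs, and then stand every red pack lying on the bench upright in a cup of it, down to the cup's floor, one pack to a cup. Once all are loaded, turn the black dial on the charger until its white line points at the orange mark, and after that pull the dial all the way up to lock it. Leave the other things on the bench where they are.

Things in the scene. Friction and masses are not known exactly. Their poses are not given: they have to be found in the camera images.
- charger: grey bench charger, fixed. Origin on the bench under the centre of its deck, x away from the robot, y to the left. Deck 130 (x) by 200 mm (y), 35 mm high, with two upright brass pegs at x = 0, y = -75 and +75 mm, 9 mm thick, 10 mm high, the top 4 mm tapering to 4 mm. A raised console (y = +100 to +190 mm, 90 mm high) carries the dial at x = 0, y = +145 mm
- dock (a point): point on top of the deck midway between the pegs, axes as the charger: a seated cradle has its origin here and its row of cups along the charger's y (either way round)
- cradle: loose cradle, 300 g: black bar 50 (x) by 176 (y) by 16 mm with three orange square cups on top, 44 mm outside, 35 mm inside, floor 16 and rim 54 mm above the underside. Origin at the centre of its underside, z up; starts flat on the bench. Two blind sockets below, 12 mm square, 12 mm deep, at y = -75 and +75 mm. Either way round fits. Can be gripped across the middle cup
- cup1 (a point): centre of the floor of the cup at y = -62 mm of the cradle, axes as the cradle; a pack standing in it has its centre 52.5 mm above
- cup2 (a point): the same of the middle cup
- cup3 (a point): the same of the cup at y = +62 mm
- pack1: red battery pack, a stick 105 mm long and 28 x 28 mm in section with a green band round the middle, black end caps and a brass contact on each end (either may go down); 130 g; starts lying on the bench. Origin in its very centre, x along its length. Not all four are there every time
- pack2: red battery pack, a stick 105 mm long and 28 x 28 mm in section with a green band round the middle, black end caps and a brass contact on each end (either may go down); 130 g; starts lying on the bench. Origin in its very centre, x along its length. Not all four are there every time
- pack3: red battery pack, a stick 105 mm long and 28 x 28 mm in section with a green band round the middle, black end caps and a brass contact on each end (either may go down); 130 g; starts lying on the bench. Origin in its very centre, x along its length. Not all four are there every time
- pack4: red battery pack, a stick 105 mm long and 28 x 28 mm in section with a green band round the middle, black end caps and a brass contact on each end (either may go down); 130 g; starts lying on the bench. Origin in its very centre, x along its length. Not all four are there every time
- dial (a joint): turn of the black dial, rad, clockwise seen from above as it grows, stops at 0 and 2.6. At 0 its white line points to the charger's -x; at the orange mark (the charger's +y side) it reads 1.571. Stays where it is left (about 0.05 N m to turn)
- dial_pull (a joint): how far the dial is pulled up, m: 0 pushed in, 0.012 fully out against the stop; about 4 N to pull, stays where it is left
- dial_grip (a point): point on the dial's axis at gripping height. The grip is an upright bar 44 mm long, 14 mm wide, its top 13 mm above this point and its foot 17 mm below, on a disc of 48 mm diameter. Moves and turns with the dial: x along the bar (the white line is on its -x half), y across it, z up
- mark (a point): the orange mark on the scale, 34 mm from the dial's axis
- tyre1: black tyre ring, 90 mm diameter, 40 mm high, loose bystander to be left alone; origin at the centre of its underside
- tyre2: black tyre ring, 84 mm diameter, 36 mm high, loose bystander to be left alone; origin at the centre of its underside
- screwdriver: red-handled screwdriver 160 mm long, lying along its x, loose bystander to be left alone; origin at the centre of its underside
- bracket: orange angle bracket 60 x 40 x 36 mm, loose bystander to be left alone; origin at the centre of its underside
- car: green toy car, 150 x 105 mm, 57 mm high, loose bystander to be left alone; origin at the centre of its underside
There are look-alikes about, which are no part of the job. What is shaped like the pack4 but pink is not meant.

How it is judged (in metres and radians):
On the way, in this order (a step that is already met when the one before it is completed fails the run):
1. the cradle is seated flat on the deck over both pegs (distance between cradle and dock below 0.005 m and angle between cradle's own z axis and vertical below 0.06 rad and angle between the y axis of cradle and the y axis of charger, either way round below 0.06 rad), for 0.2 s.
2. every pack stands upright in a cup, on the cup's floor, with the cradle seated (all of step 1 and angle between the x axis of each of pack1, pack2, pack3, pack4 and the z axis of cradle, either way round below 0.3 rad and z of pack1 in the frame of cradle between 0.0625 and 0.0745 m and x of pack1 in the frame of cradle between -0.016 and 0.016 m and y of pack1 in the frame of cradle between -0.08 and 0.08 m and z of pack2 in the frame of cradle between 0.0625 and 0.0745 m and x of pack2 in the frame of cradle between -0.016 and 0.016 m and y of pack2 in the frame of cradle between -0.08 and 0.08 m and z of pack3 in the frame of cradle between 0.0625 and 0.0745 m and x of pack3 in the frame of cradle between -0.016 and 0.016 m and y of pack3 in the frame of cradle between -0.08 and 0.08 m and z of pack4 in the frame of cradle between 0.0625 and 0.0745 m and x of pack4 in the frame of cradle between -0.016 and 0.016 m and y of pack4 in the frame of cradle between -0.08 and 0.08 m), for 0.2 s.
3. the dial points at the orange mark, still pushed in (value of joint dial between 1.421 and 1.721 rad and value of joint dial_pull below 0.004 m), for 0.2 s.
4. the dial is pulled out, still at the mark (value of joint dial between 1.421 and 1.721 rad and value of joint dial_pull above 0.009 m), for 0.2 s.
At the end, for the whole second after the job is handed in: the cradle sits within 5 mm of the dock, level and in line to 0.06 rad; every pack there is stands in a cup, upright to 0.3 rad, its centre 62.5 to 74.5 mm above the cradle's underside; the dial is within 0.15 rad of the mark (1.571) and pulled out over 9 mm; all at rest (all of step 2 and all of step 4 and linear speed of each of pack1, pack2, pack3, pack4, cradle below 0.05 m/s); the robot touches nothing.
It fails at once if a bystander is moved by more than 4 cm (distance of any of tyre1, tyre2, screwdriver, bracket, car from where it was at the start of the episode above 0.04 m).
Of pack1, pack2, pack3, pack4 only 2 to 3 are there at a start; the rules pass over those that are not, and their reading is None.
At some moment in a run one of pack1, pack2, pack3, pack4 may be knocked a few centimetres aside while the robot is not near it.
Once in a run the grip may slacken for a moment while it holds something.
It also fails if it takes over 210 s, if anything falls off the work surface, if the arm or the gripper's body presses on something with over 40 N, if the wrist force passes 120 N, or if a joint passes its speed limit or range.

ROBOT

A 6-joint arm with a two-finger parallel gripper is mounted at the origin on the work surface. World frame = base frame: x ahead of the robot, y to its left, z up, the work surface at z = 0. Lengths are in mm, angles in rad, forces in N, time in s.
With the tool pointing down it reaches from about 400 to 925 mm from the base axis. Payload 12.5 kg.
Tool frame: the origin (TCP) lies on the front face of the gripper's body, between the roots of the fingers; the fingertips stand 78 mm ahead of it and the grasp point (between the pads) lies 59 mm ahead of it (env.nose_length is the distance from the TCP to the fingertips, in mm); z points along the fingers, y is the line along which they close (so a half turn about z gives the same grasp; the last joint's range is limited). The gripper opens to 95 mm and grips with 3 to 60 N. Pads are 20 mm wide; open, the fingers measure 119 mm over their backs; the gripper's body (75 mm by 180 mm) begins 59 mm behind the grasp point.
Start: joints at [1.145, 0.491, 1.559, -0, 1.092, -0.106], TCP at [196.466, 593.329, 292.261] pointing down, gripper open.
Joint ranges: [-3.1, 3.1], [-0.84, 2.19], [0.05, 2.79], [-1.13, 4.28], [0.06, 2.93], [-2.69, 2.69]. Speed limits (rad/s): [2.22, 2.22, 2.79, 3.14, 3.14, 3.14].

INTERFACE

Orientations are given as [roll, pitch, yaw] about the fixed x, y, z axes, in that order (R = Rz(yaw) Ry(pitch) Rx(roll)).
In Python, from cell import env gives the robot as it stands.
- The arm moves only by the tool jog_arm, never from a script. Its argument "motion" is a list of rows, each a list of 7 numbers: the turn, a rotation vector about the tool's x, y, z in degrees, then the shift along the tool's x, y, z in mm, then the finger opening in mm, from 0 to 95.1. In form: [[wx, wy, wz, x, y, z, hand], ...]. A call has 1 to 10 rows; each row shifts and turns the commanded pose from where the row before left it, along the tool's axes as they then stand; what a row does not reach is not made up. A row lasts 1/8 s, in which the tool goes at most 62.5 mm and 10.7 degrees, less where a joint would pass 70% of its speed; a pose out of reach is approached as far as the arm can. A call is refused whole if a number of a shift passes 62.5 or a number of a turn 10.7, either way. A call with a gripper value outside its range is refused whole. The fingers move at their own pace and stop on an object; the grip force is fixed at half the most. Time passes only in rows, so rows that do not move let the fingers close. It gives the time, the measured TCP pose, the force, the opening and the grip force at its end, in the units of the state.
- env.state(): the state, without advancing time (a new reading comes with each control period).
- env.read_camera(name): name is "side" or "top" or "wrist"; returns a dict with "color" (420x560x3 uint8, red, green, blue), "z_map" (420x560 float32, mm along the optical axis (not along the pixel's ray), 0 where there is no reading), "camera_matrix" (3x3 intrinsics, pixels), "world_to_cam" (4x4, takes a point from world to camera coordinates). Camera axes: x right, y up, looking along -z (the intrinsics and any distortion apply to the point x, -y, -z); pixel columns grow to the right and rows downward; lengths in mm; the calibration is good to about 2 mm. The wrist camera is an equidistant fisheye: a pixel r from the principal point sees the ray r / f radians off the axis. A picture is of the moment at which its call begins.
- env.job_done(): hands the job in; it is judged then, once.
Trained networks look in the newest picture that a camera, given by its name, has taken for a name from the list of things; names that differ only in an ending like _2 or _b are one class to them, and where a whole thing is asked for, a point or a joint stands for the part that bears it (a point fixed in the world has none). Each returns a list of dicts, best first, with "score" (0 to 1); they miss things now and then, are a little off and sometimes report something else, mostly with a low value. They report only what shows in the picture. A call takes as long as a camera call. They do not tell look-alikes from the thing itself.
- env.recognise(camera, thing): "location" ([column, row] in pixels, amid what is visible of it).
The state is a dict: "t": time; "joints": joint angles; "qvel": joint speeds; "tau": joint torques, N m; "eef_pos": TCP position; "tcp_rot": TCP orientation; "ft_force": force on the tool from outside, world axes, zero at the start; "moment": the same for the moment, N m; "opening": opening from 0.0 (shut) to 1.0 (fully open); "grip_force": force on a finger pad.
Only numpy, scipy, OpenCV 4.12 (cv2) and the standard library are available. Lean on these libraries where they do the work, as an engineer would, in place of code of your own. Each camera call takes 0.05 s, during which the arm holds its last target. There are 200 camera calls.

## Working session

There is one attempt and no reset: what is moved stays moved. The work goes in short steps, Python scripts to look and compute and a tool call to move; the robot and the scene stay as the last step left them, time stands still between calls to the robot, and variables do not carry over. Pictures are saved under pics/ and viewed, at most 14 in all, crops included, and the job is handed in when it is done.

Besides the shell and the picture viewer there is one more tool, called after ">>>" as name(argument=value, ...), one argument or row to a line, values as JSON. jog_arm: Moves the arm, as the interface text tells. Its arguments: {"type":"object","properties":{"motion":{"type":"array"}},"required":["motion"]}

```bash
ls; mkdir -p pics; cat > h.py <<'E'
import numpy as np, cv2
from scipy.spatial.transform import Rotation as R
from cell import env
def snap(n,save=None):
    d=env.read_camera(n)
    if save: cv2.imwrite('pics/'+save,d['color'][:,:,::-1])
    return d
def cloud(d,wrist=False):
    z=d['z_map'];K=np.array(d['camera_matrix']);v,u=np.mgrid[:z.shape[0],:z.shape[1]]
    x=(u-K[0,2])/K[0,0];y=(v-K[1,2])/K[1,1]
    if wrist:
        r=np.hypot(x,y);s=np.where(r>1e-6,np.tan(np.minimum(r,1.5))/np.maximum(r,1e-6),1);x,y=x*s,y*s
    P=np.stack([x*z,-y*z,-z,np.ones_like(z)],-1)
    W=P@np.linalg.inv(np.array(d['world_to_cam'])).T
    W=W[...,:3];W[z<=0]=np.nan
    return W
E
python3 - <<'E'
from h import *
s=env.state();print(s['eef_pos'],s['tcp_rot'],s['t'])
for n in('top','side'):
    d=snap(n,n+'0.png');np.save(n+'0.npy',cloud(d));np.save(n+'0c.npy',d['color'])
    W=cloud(d);print(n,W[210,280],W[50,50],W[370,500])
    for t in('charger','cradle','pack1','dial','car','tyre1','screwdriver','bracket'):
        print(t,[(np.round(r['location']).tolist(),round(r['score'],2)) for r in env.recognise(n,t)])
E
```

```text
pics
[196.39264736 593.1640069  291.67327455] [-3.14046379e+00 -1.25862143e-04  2.82178691e+00] 0.0
top [598.34457788  11.3950921   35.57486247] [1520.0778142  1122.51692344 -735.99133703] [ 160.64895867 -588.78160625   -0.89300306]
charger [([269.0, 192.0], 0.8)]
cradle [([312.0, 270.0], 0.92)]
pack1 [([207.0, 286.0], 0.88), ([407.0, 274.0], 0.85), ([251.0, 257.0], 0.82), ([182.0, 235.0], 0.6)]
dial [([235.0, 191.0], 0.47)]
car [([123.0, 210.0], 0.69)]
tyre1 [([183.0, 163.0], 0.81), ([339.0, 170.0], 0.68)]
screwdriver [([463.0, 209.0], 0.7)]
bracket [([395.0, 165.0], 0.82), ([315.0, 267.0], 0.42)]
side [579.95585551  80.31276236  18.00201991] [-192.00327397 1208.17699597   14.83347943] [1395.30191718 -133.7166294  -745.01761677]
charger [([310.0, 211.0], 0.8)]
cradle [([236.0, 264.0], 0.77)]
pack1 [([251.0, 168.0], 0.93), ([245.0, 211.0], 0.89), ([243.0, 357.0], 0.88), ([206.0, 190.0], 0.57)]
dial [([297.0, 172.0], 0.82), ([352.0, 411.0], 0.64)]
car [([264.0, 131.0], 0.85), ([236.0, 264.0], 0.22)]
tyre1 [([360.0, 274.0], 0.75), ([320.0, 163.0], 0.74)]
screwdriver [([352.0, 412.0], 0.83)]
bracket []
```

View pics/top0.png

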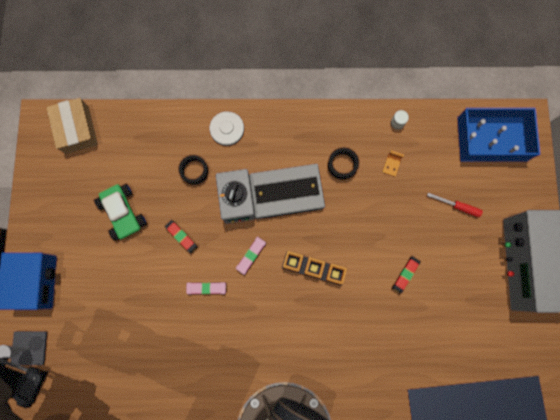

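View pics/side0.png

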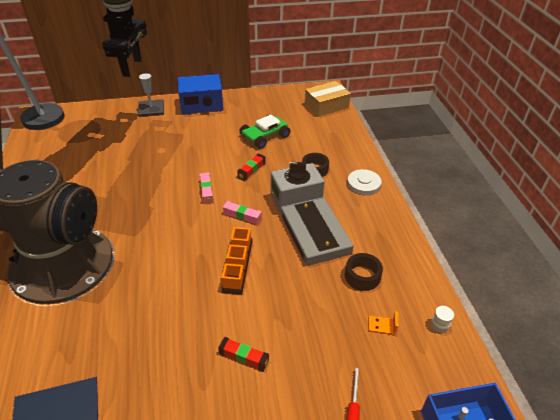

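The top view shows two red packs, at (182,236) and (407,274), and two pink look-alikes. The cradle is at (315,268), the charger deck at (287,190) with its pegs, and the dial at (235,193).

```bash
python3 - <<'E'
from h import *
W=np.load('top0.npy');c=np.load('top0c.npy')
def box(u0,u1,v0,v1,lo,hi,name,f=None):
    w=W[v0:v1,u0:u1];cc=c[v0:v1,u0:u1].astype(int);m=(w[...,2]>lo)&(w[...,2]<hi)
    if f is not None:m&=f(cc)
    p=w[m].astype(np.float32)
    r=cv2.minAreaRect(p[:,:2]);b=cv2.boxPoints(r)
    e=b[1]-b[0],b[2]-b[1];l=max(e,key=np.linalg.norm)
    print(name,len(p),'c',np.round(r[0],1),'size',np.round(r[1],1),'axis deg',round(np.degrees(np.arctan2(l[1],l[0]))%180,1),'z',np.round(np.nanpercentile(p[:,2],[5,50,95]),1),'mean',np.round(p[:,:2].mean(0),1))
box(160,205,215,260,15,45,'packA')
box(388,425,250,298,15,45,'packB')
box(275,355,245,292,10,75,'cradle all');box(275,355,245,292,42,75,'cradle rim')
box(245,330,155,225,25,60,'deck');box(210,262,165,225,80,100,'console');box(210,262,165,225,100,140,'dial')
for u,v in((182,236),(407,274),(315,268),(287,190),(235,193)):print(u,v,np.round(W[v,u],1))
# dial crop enlarged
cv2.imwrite('pics/crop.png',cv2.resize(c[160:230,205:335,::-1],None,fx=6,fy=6,interpolation=cv2.INTER_CUBIC))
for w,n in((W,'t'),):
    m=(c[...,0]>150)&(c[...,1]<60)&(c[...,2]<60)
    k,l,s,ce=cv2.connectedComponentsWithStats(m.astype(np.uint8))
    print([(s[i,4],ce[i].round().tolist()) for i in range(1,k) if s[i,4]>8])
E
```

```text
Traceback (most recent call last):
cv2.error: OpenCV(4.12.0) /io/opencv/modules/imgproc/src/convhull.cpp:143: error: (-215:Assertion failed) total >= 0 && (depth == CV_32F || depth == CV_32S) in function 'convexHull'
```

```bash
cat > m.py <<'E'
from h import *
def box(W,c,u0,u1,v0,v1,lo,hi,name):
    w=W[v0:v1,u0:u1];m=(w[...,2]>lo)&(w[...,2]<hi)
    p=w[m].astype(np.float32)
    if len(p)<5:print(name,'none');return
    r=cv2.minAreaRect(np.ascontiguousarray(p[:,:2]));b=cv2.boxPoints(r)
    l=max((b[1]-b[0],b[2]-b[1]),key=np.linalg.norm)
    print(name,len(p),'c',np.round(r[0],1),'size',np.round(r[1],1),'axis deg',round(np.degrees(np.arctan2(l[1],l[0]))%180,1),'z',np.round(np.percentile(p[:,2],[5,50,95]),1),'mean',np.round(p[:,:2].mean(0),1))
E
python3 - <<'E'
from m import *
W=np.load('top0.npy');c=np.load('top0c.npy')
def B(*a):box(W,c,*a)
B(160,205,215,260,15,45,'packA')
B(388,425,250,298,15,45,'packB')
B(275,355,245,292,10,75,'cradle all');B(275,355,245,292,42,75,'cradle rim')
B(245,330,155,225,25,60,'deck');B(210,262,165,225,80,100,'console');B(210,262,165,225,100,140,'dial')
for u,v in((182,236),(407,274),(315,268),(287,190),(235,193)):print(u,v,np.round(W[v,u],1))
cv2.imwrite('pics/crop.png',cv2.resize(c[160:230,205:335,::-1],None,fx=6,fy=6,interpolation=cv2.INTER_CUBIC))
m=(c[...,0]>150)&(c[...,1]<60)&(c[...,2]<60)
k,l,s,ce=cv2.connectedComponentsWithStats(m.astype(np.uint8))
print([(s[i,4],ce[i].round().tolist()) for i in range(1,k) if s[i,4]>8])
E
```

```text
packA 393 c [527.  292.1] size [105.1  28.4] axis deg 44.8 z [23.2 28.1 32.6] mean [527.  291.8]
packB 427 c [ 420.1 -340. ] size [ 29.8 107.6] axis deg 146.9 z [21.9 27.7 32.8] mean [ 419.9 -338.6]
cradle all 1132 c [427.7 -78.3] size [173.   73.6] axis deg 75.4 z [12.6 18.3 56.5] mean [437.5 -82.3]
cradle rim 332 c [438.2 -83.1] size [168.1  44.5] axis deg 73.8 z [47.3 53.8 58.6] mean [437.8 -84.2]
deck 3194 c [659.1 -10.3] size [140. 270.] axis deg 101.2 z [30.6 35.4 40.3] mean [655.6  -6.4]
console 1286 c [636.  136.2] size [131.6  90.1] axis deg 8.7 z [85.5 90.3 94.7] mean [632.6 135. ]
dial 247 c [634.7 136.1] size [46.7 44.2] axis deg 86.7 z [102.1 109.4 137.2] mean [633.8 134.6]
182 236 [526.2 287.9  24. ]
407 274 [ 419.3 -340.2   28.2]
315 268 [436.6 -86.5  16.9]
287 190 [657.1  -8.5  31.5]
235 193 [629.7 130.7 117.5]
[(np.int32(163), [469.0, 208.0]), (np.int32(9), [510.0, 273.0])]
```

View pics/crop.png

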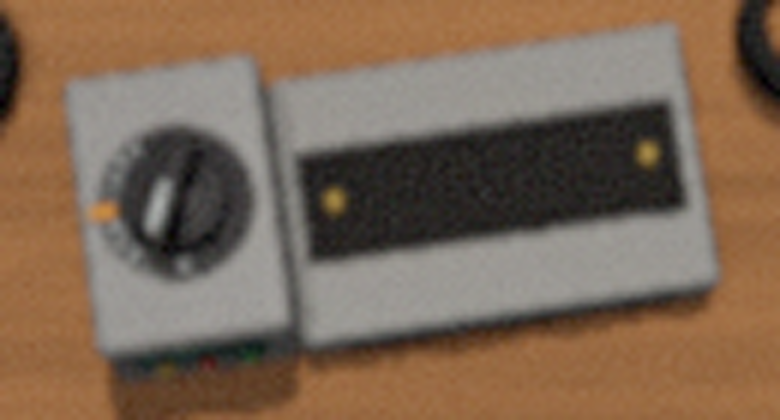

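```bash
cat > p.py <<'E'
from h import *
import json,math
def Rd(yaw,tilt=0,ax='y'): # tool down with yaw (deg), then turned by tilt about tool x/y
    return R.from_euler('xyz',[180,0,yaw],degrees=True)*R.from_euler(ax,tilt,degrees=True)
def plan(grasp,Rt,hand,via=(),d=59,vmax=58,dec=1):
    """straight legs; grasp points; print rows"""
    s=env.state();p=np.array(s['eef_pos']);r=R.from_euler('xyz',s['tcp_rot'])
    with open('log.jsonl','a') as f:f.write(json.dumps([list(map(float,s['joints'])),list(map(float,p)),list(map(float,s['tcp_rot']))])+'\n')
    rows=[];g=p+r.apply([0,0,d])
    legs=[(np.array(v,float),None) for v in via]+[(np.array(grasp,float),Rt)]
    ns=[]; c=g
    for v,_ in legs: ns.append(max(1,math.ceil(np.linalg.norm(v-c)/vmax)));c=v
    N=sum(ns);ang=np.degrees((r.inv()*Rt).magnitude());N2=max(N,math.ceil(ang/9.5));ns[-1]+=N2-N;N=N2
    rv=(r.inv()*Rt).as_rotvec()
    P,Q=p,r;k=0;c=g
    for (v,_),n in zip(legs,ns):
        for i in range(1,n+1):
            k+=1;q=r*R.from_rotvec(rv*k/N);x=c+(v-c)*i/n-q.apply([0,0,d])
            dl=Q.inv().apply(x-P);w=np.degrees((Q.inv()*q).as_rotvec())
            rows.append([round(float(a),dec)+0.0 for a in (*w,*dl)]+[hand]);P,Q=x,q
        c=v
    print('t',round(s['t'],2),'p',np.round(p,1),'rpy',np.round(np.degrees(s['tcp_rot']),1),'rows',N,'ang',round(ang,1));print(json.dumps(rows))
E
python3 - <<'E'
from p import *
plan((438,-84,180),Rd(74),95,via=[(480,300,200)])
E
```

```text
t 0.9 p [196.5 593.3 292.3] rpy [180.    0.  161.7] rows 15 ang 87.7
[[0.0, 0.0, 5.8, -45.2, -23.7, 4.2, 95], [0.0, 0.0, 5.8, -47.3, -18.9, 4.2, 95], [0.0, 0.0, 5.8, -49.0, -14.0, 4.2, 95], [0.0, 0.0, 5.8, -50.2, -9.0, 4.2, 95], [0.0, 0.0, 5.8, -50.9, -3.8, 4.2, 95], [0.0, 0.0, 5.8, -51.0, 1.4, 4.2, 95], [0.0, 0.0, 5.8, -50.6, 6.6, 4.2, 95], [0.0, 0.0, 5.8, -49.6, 11.7, 4.2, 95], [0.0, 0.0, 5.8, -47.2, -28.6, 2.9, 95], [0.0, 0.0, 5.8, -49.9, -23.6, 2.9, 95], [0.0, 0.0, 5.8, -52.0, -18.4, 2.9, 95], [0.0, 0.0, 5.8, -53.6, -13.0, 2.9, 95], [0.0, 0.0, 5.8, -54.7, -7.5, 2.9, 95], [0.0, 0.0, 5.8, -55.2, -1.9, 2.9, 95], [0.0, 0.0, 5.8, -55.1, 3.8, 2.9, 95]]
```

>>> jog_arm(
  motion=[
    [0, 0, 5.8, -45, -24, 4, 95],
    [0, 0, 5.8, -47, -19, 4, 95],
    [0, 0, 5.8, -49, -14, 4, 95],
    [0, 0, 5.8, -50, -9, 4, 95],
    [0, 0, 5.8, -51, -4, 4, 95],
    [0, 0, 5.8, -51, 1, 4, 95],
    [0, 0, 5.8, -50.5, 6.5, 4, 95],
    [0, 0, 5.8, -49.5, 11.5, 4, 95],
    [0, 0, 5.8, -47, -28.5, 3, 95],
    [0, 0, 5.8, -50, -23.5, 3, 95],
  ],
)

```text
t: 2.15
eef_pos: [468.1, 188.9, 254.0]
tcp_rot: [3.142, 0.0, 1.806]
ft_force: [-0.0, -0.6, 0.3]
opening: 0.999
grip_force: 0.0
```

>>> jog_arm(
  motion=[
    [0, 0, 5.8, -52, -18.5, 3, 95],
    [0, 0, 5.8, -53.5, -13, 3, 95],
    [0, 0, 5.8, -54.5, -7.5, 3, 95],
    [0, 0, 5.8, -55, -2, 3, 95],
    [0, 0, 5.8, -55, 4, 3, 95],
    [0, 0, 0, 0, 0, 0, 95],
  ],
)

```text
t: 2.9
eef_pos: [440.4, -86.4, 239.2]
tcp_rot: [3.141, 0.0, 1.297]
ft_force: [1.2, 0.1, -0.1]
opening: 0.998
grip_force: 0.0
```

```bash
python3 - <<'E'
from m import *
import p
d=snap('wrist','w1.png');W=cloud(d,True);np.save('w1.npy',W)
print(d['camera_matrix'],env.recognise('wrist','cradle')[:2])
box(W,None,0,560,0,420,46,62,'rim')
m=(W[...,2]>44)&(W[...,2]<64)&(abs(W[...,0]-438)<70)&(abs(W[...,1]+84)<110)
q=np.ascontiguousarray(W[m][:,:2].astype(np.float32));r=cv2.minAreaRect(q);print(r,cv2.boxPoints(r))
p.plan((438,-84,37),p.Rd(74),95)
E
```

```text
[[325.1922621    0.         275.13638752]
 [  0.         325.1922621  215.18694112]
 [  0.           0.           1.        ]] [{'location': [271.8, 197.2], 'score': 0.64}]
rim 3251 c [ 571.2 -260.4] size [ 280.6 1025.6] axis deg 141.5 z [47.8 52.8 54.2] mean [ 455.7 -106.3]
((437.1243591308594, -84.45520782470703), (168.03448486328125, 44.64516067504883), 73.77944946289062) [[ 392.22137   -158.89253  ]
 [ 435.08936   -171.36351  ]
 [ 482.02734    -10.017883 ]
 [ 439.15936      2.4530945]]
t 3.0 p [440.6 -83.7 239.3] rpy [-180.    -0.    74.6] rows 3 ang 0.6
[[0.0, 0.0, 0.2, -0.3, -0.8, 47.8, 95], [0.0, 0.0, 0.2, -0.3, -0.8, 47.8, 95], [0.0, 0.0, 0.2, -0.3, -0.8, 47.8, 95]]
```

View pics/w1.png

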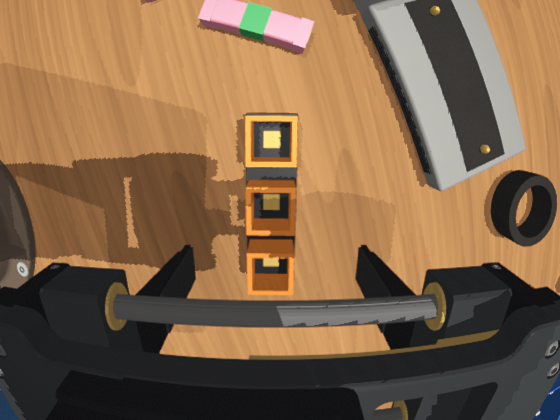

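>>> jog_arm(
  motion=[
    [0, 0, -0.3, -0.3, -1, 48, 95],
    [0, 0, -0.3, -0.3, -1, 48, 95],
    [0, 0, 0, -0.3, -1, 46, 95],
    [0, 0, 0, 0, 0, 0, 95],
  ],
)

```text
t: 3.5
eef_pos: [436.8, -82.0, 95.3]
tcp_rot: [-3.136, -0.001, 1.316]
ft_force: [-0.4, 0.1, 0.6]
opening: 0.998
grip_force: 0.0
```

>>> jog_arm(
  motion=[
    [0, 0, 0, 0, 0, 0, 38],
    [0, 0, 0, 0, 0, 0, 38],
    [0, 0, 0, 0, 0, 0, 38],
    [0, 0, 0, 0, 0, 0, 38],
    [0, 0, 0, 0, 0, 0, 38],
    [0, 0, 0, 0, 0, 0, 38],
  ],
)

```text
t: 4.25
eef_pos: [437.5, -83.6, 97.3]
tcp_rot: [-3.142, -0.0, 1.314]
ft_force: [-0.1, -0.1, 4.9]
opening: 0.464
grip_force: 29.8
```

```bash
python3 - <<'E'
from p import *
W=np.load('w1.npy')
for u,v in((435,10),(485,149)):
    print(np.round(np.nanmedian(W[v-1:v+2,u-1:u+2].reshape(-1,3),0),1))
W=np.load('top0.npy');d=np.linalg
# pegs from top: use ray at z=44
s=env.read_camera('top');K=np.array(s['camera_matrix']);Ti=np.linalg.inv(s['world_to_cam'])
def ray(u,v,z):
    a=np.array([(u-K[0,2])/K[0,0],-(v-K[1,2])/K[1,1],-1]);o=Ti[:3,3];q=Ti[:3,:3]@a;return o+q*(z-o[2])/q[2]
P=[ray(205+333/6,160+201/6,44),ray(205+648/6,160+153/6,44)];print(P,(P[0]+P[1])/2,d.norm(P[0]-P[1]),np.degrees(np.arctan2(*( (P[1]-P[0])[[0,1]]*[1,-1]))))
# deck rectangle
q=W[155:225,245:330];m=(q[...,2]>28)&(q[...,2]<44);a=q[m][:,:2].astype(np.float32)
cc,si,an=cv2.minAreaRect(a[(a[:,1]<70)]);print(cc,si,an)
st=env.state();print(st['eef_pos'],st['opening']*95,st['grip_force'],st['ft_force'],np.degrees(st['tcp_rot']))
E
```

```text
[642.9  64.9  42.3]
[665.5 -81.3  42.1]
[array([644.22176527,  66.40482926,  44.        ]), array([667.22243079, -82.09246294,  44.        ])] [655.72209803  -7.84381684  44.        ] 150.26801524878366 8.804548045594455
(665.9834594726562, -30.96668243408203) (141.55514526367188, 222.41664123535156) 9.443926811218262
[437.51821646 -83.62584467  97.32836315] 43.891389615206336 29.773274660110474 [-0.31389475  0.02859885  4.27279163] [-1.79997962e+02 -4.46667061e-03  7.52749254e+01]
```

```bash
python3 - <<'E'
from p import *
plan((655.2,-7.2,150-59),Rd(98.8),38,via=[(440,-83,145)],dec=1)
E
```

```text
t 4.3 p [437.5 -83.6  97.3] rpy [-180.    -0.    75.3] rows 7 ang 23.5
[[0.0, 0.0, -3.4, 0.6, 1.1, -53.3, 38], [0.0, 0.0, -3.4, 0.6, 1.2, -53.3, 38], [0.0, 0.0, -3.4, 21.0, 40.5, 10.8, 38], [0.0, 0.0, -3.4, 18.6, 41.7, 10.8, 38], [0.0, 0.0, -3.4, 16.1, 42.7, 10.8, 38], [0.0, 0.0, -3.4, 13.6, 43.6, 10.8, 38], [0.0, 0.0, -3.4, 11.0, 44.3, 10.8, 38]]
```

>>> jog_arm(
  motion=[
    [0, 0, -3.4, 0.5, 1, -53, 38],
    [0, 0, -3.4, 0.5, 1, -53, 38],
    [0, 0, -3.4, 21, 40.5, 5, 38],
    [0, 0, -3.4, 18.5, 41.5, 8, 38],
    [0, 0, -3.4, 16, 42.5, 11, 38],
    [0, 0, -3.4, 13.5, 43.5, 14, 38],
    [0, 0, -3.4, 11, 44.5, 12, 38],
    [0, 0, 0, 0, 0, 0, 38],
    [0, 0, 0, 0, 0, 0, 38],
  ],
)

```text
t: 5.42
eef_pos: [653.7, -7.0, 152.5]
tcp_rot: [-3.14, -0.001, 1.729]
ft_force: [0.7, -0.7, -1.6]
opening: 0.467
grip_force: 29.8
```

```bash
python3 - <<'E'
from p import *
d=snap('side');np.save('s1c.npy',d['color'])
t=snap('top');
a=cv2.resize(d['color'][150:300,200:380],(720,600),interpolation=cv2.INTER_CUBIC);cv2.imwrite('pics/s1.png',a[:,:,::-1])
plan((655.2,-7.2,132.3-59),Rd(98.8),38)
s=env.state();print(s['opening']*95,s['grip_force'])
E
```

```text
t 5.53 p [653.7  -7.3 153.3] rpy [-180.   -0.   99.] rows 1 ang 0.2
[[0.0, 0.0, 0.2, -0.2, 1.5, 21.0, 38]]
43.82872872306346 29.768839180469513
```

View pics/s1.png

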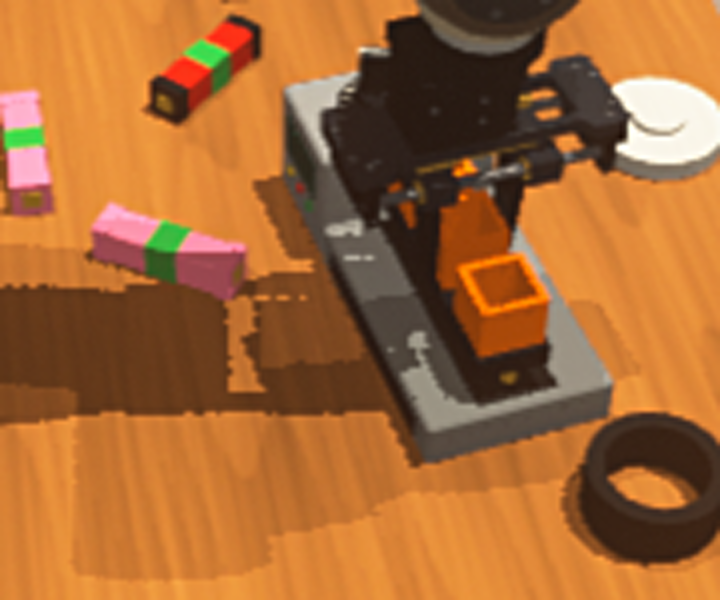

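The cradle is hovering over the deck, with the near peg visible at (510,378) in the crop, under the cradle's end. I'll lower it now.

>>> jog_arm(
  motion=[
    [0, 0, 0.2, 0, 1.5, 4, 38],
    [0, 0, 0, 0, 0, 4, 38],
    [0, 0, 0, 0, 0, 4, 38],
    [0, 0, 0, 0, 0, 4, 38],
    [0, 0, 0, 0, 0, 4, 38],
    [0, 0, 0, 0, 0, 1, 38],
    [0, 0, 0, 0, 0, 0, 38],
  ],
)

```text
t: 6.4
eef_pos: [656.0, -6.7, 132.4]
tcp_rot: [3.141, -0.0, 1.726]
ft_force: [-0.0, 0.4, 0.2]
opening: 0.465
grip_force: 29.7
```

>>> jog_arm(
  motion=[
    [0, 0, 0, 0, 0, 0, 70],
    [0, 0, 0, 0, 0, 0, 70],
    [0, 0, 0, 0, 0, 0, 70],
    [0, 0, 0, 0, 0, -50, 80],
    [0, 0, 0, -10, 0, -60, 95],
    [0, 0, 0, -10, 0, -50, 95],
    [0, 0, 0, 0, 0, 0, 95],
  ],
)

```text
t: 7.28
eef_pos: [659.9, -27.2, 296.6]
tcp_rot: [3.135, 0.002, 1.725]
ft_force: [0.3, 0.1, -0.3]
opening: 0.994
grip_force: 0.0
```

```bash
python3 - <<'E'
from p import *
d=snap('wrist','w2.png');W=cloud(d,True);np.save('w2.npy',W)
for lo,hi,n in((80,98,'rim'),):
    m=(W[...,2]>lo)&(W[...,2]<hi)&(abs(W[...,0]-655)<60)&(W[...,1]<85)&(W[...,1]>-110)
    q=W[m];r=cv2.minAreaRect(np.ascontiguousarray(q[:,:2].astype(np.float32)));print(n,len(q),r,np.percentile(q[:,2],[5,50,95]))
m=(W[...,2]>100)&(W[...,2]<145)&(abs(W[...,0]-634)<40)&(abs(W[...,1]-135)<40)
q=W[m];print('dial',len(q),q[:,:2].mean(0),np.percentile(q[:,2],[2,20,50,80,98]))
m&=W[...,2]>np.percentile(q[:,2],98)-8
r=cv2.minAreaRect(np.ascontiguousarray(W[m][:,:2].astype(np.float32)));print(r)
# fit kinematics from log
import json
from scipy.optimize import least_squares
s=env.state()
open('log.jsonl','a').write(json.dumps([list(map(float,s['joints'])),list(map(float,s['eef_pos'])),list(map(float,s['tcp_rot']))])+'\n')
L=[json.loads(l) for l in open('log.jsonl')]
for j,p,r in L:print(np.round(j,3),np.round(p,1))
E
```

```text
rim 2828 ((653.7380981445312, 2.3906326293945312), (67.23871612548828, 190.1177215576172), 15.926159858703613) [82.25433884 87.84312727 89.13152175]
dial 2284 [634.27317456 130.50794286] [102.19833421 103.80152652 117.87278303 133.87410538 135.35704123]
((634.1851806640625, 135.0277099609375), (15.183910369873047, 45.18452835083008), 76.0487289428711)
[ 1.145  0.491  1.559 -0.     1.092 -0.106] [196.5 593.3 292.3]
[-0.335  0.317  2.038  0.     0.787 -0.067] [440.6 -83.7 239.3]
[-0.337  0.58   2.165  0.     0.396 -0.081] [437.5 -83.6  97.3]
[-0.112  0.684  1.609  0.     0.849 -0.27 ] [653.7  -7.3 153.3]
[-0.141  0.539  1.466  0.     1.133 -0.295] [659.2 -26.8 293.9]
```

View pics/w2.png

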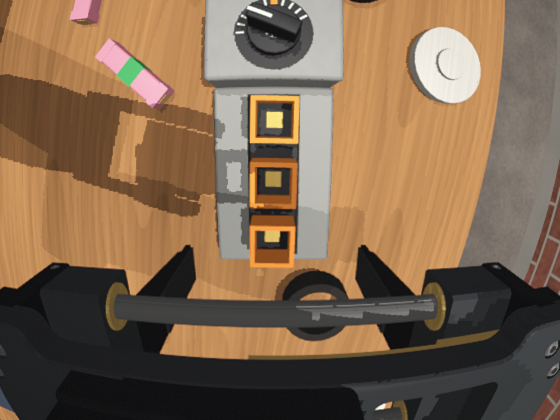

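```bash
python3 - <<'E'
from p import *
from scipy.optimize import least_squares
L=[json.loads(l) for l in open('log.jsonl')]
def f(x):
    a1,L2,L3,a3,d,off=x;o=[]
    for j,p,_ in L:
        h=j[1]+j[2];r=a1+L2*np.sin(j[1])+L3*np.sin(h)+a3*np.cos(h);z=d+L2*np.cos(j[1])+L3*np.cos(h)-a3*np.sin(h)
        c,s=np.cos(j[0]),np.sin(j[0]);o+=[r*c-off*s-p[0],r*s+off*c-p[1],z-p[2]]
    return o
s=least_squares(f,[50,400,400,0,200,66]);print(s.x.round(1),np.abs(s.fun).max())
e=np.array([np.cos(np.radians(44.8)),np.sin(np.radians(44.8)),0])
g=np.array([527,292,0])+15*e+[0,0,22];Rt=Rd(224.8,30);zt=Rt.apply([0,0,1])
pre=g-100*zt;print(g,pre,Rt.as_matrix().round(2))
plan(pre,Rt,60,via=[(600,80,225)])
E
```

```text
[1.000e-01 5.869e+02 4.113e+02 4.350e+01 2.900e+00 6.590e+01] 0.368241662309174
[537.64356105 302.56951315  22.        ] [573.12209787 337.80122365 108.60254038] [[-0.61 -0.7  -0.35]
 [-0.61  0.71 -0.35]
 [ 0.5   0.   -0.87]]
t 7.33 p [659.2 -26.8 293.9] rpy [179.8   0.   98.9] rows 14 ang 128.0
[[2.3, 1.2, -8.8, 37.2, -11.6, 3.3, 60], [2.3, 1.2, -8.8, 38.8, -5.5, 4.6, 60], [2.3, 1.2, -8.8, 39.4, 0.9, 5.6, 60], [2.3, 1.2, -8.8, 18.6, 15.1, 11.2, 60], [2.3, 1.2, -8.8, 16.2, 18.4, 11.0, 60], [2.3, 1.2, -8.8, 13.3, 21.2, 10.6, 60], [2.3, 1.2, -8.8, 10.0, 23.6, 10.0, 60], [2.3, 1.2, -8.8, 6.4, 25.4, 9.3, 60], [2.3, 1.2, -8.8, 2.7, 26.6, 8.5, 60], [2.3, 1.2, -8.8, -1.3, 27.2, 7.5, 60], [2.3, 1.2, -8.8, -5.2, 27.2, 6.5, 60], [2.3, 1.2, -8.8, -9.0, 26.5, 5.3, 60], [2.3, 1.2, -8.8, -12.7, 25.2, 4.2, 60], [2.3, 1.2, -8.8, -16.1, 23.3, 3.0, 60]]
```

>>> jog_arm(
  motion=[
    [2.3, 1.2, -8.8, 37, -11.5, 3, 60],
    [2.3, 1.2, -8.8, 39, -5.5, 4.5, 60],
    [2.3, 1.2, -8.8, 39.5, 1, 5.5, 60],
    [2.3, 1.2, -8.8, 18.5, 15, 11, 60],
    [2.3, 1.2, -8.8, 16, 18.5, 11, 60],
    [2.3, 1.2, -8.8, 13.5, 21, 10.5, 60],
    [2.3, 1.2, -8.8, 10, 23.5, 10, 60],
    [2.3, 1.2, -8.8, 6.5, 25.5, 9.5, 60],
    [2.3, 1.2, -8.8, 2.5, 26.5, 8.5, 60],
    [2.3, 1.2, -8.8, -1.5, 27, 7.5, 60],
  ],
)

```text
t: 8.57
eef_pos: [602.7, 255.4, 202.3]
tcp_rot: [-3.01, -0.392, -3.019]
ft_force: [0.1, -0.1, 0.9]
opening: 0.631
grip_force: 0.0
```

>>> jog_arm(
  motion=[
    [2.3, 1.2, -8.8, -5, 27, 6.5, 60],
    [2.3, 1.2, -8.8, -9, 26.5, 5.5, 60],
    [2.3, 1.2, -8.8, -12.5, 25, 4, 60],
    [2.3, 1.2, -8.8, -16, 23.5, 3, 60],
    [0, 0, 0, 0, 0, 0, 60],
    [0, 0, 0, 0, 0, 0, 60],
  ],
)

```text
t: 9.32
eef_pos: [591.8, 358.1, 159.5]
tcp_rot: [3.134, -0.516, -2.349]
ft_force: [0.3, -0.1, -0.3]
opening: 0.634
grip_force: 0.0
```

```bash
cat > kin.py <<'E'
from p import *
from scipy.optimize import least_squares
L2,L3,a3,OFF=586.9,411.3,43.5,65.9
def wrist(j):
    h=j[1]+j[2];r=.1+L2*np.sin(j[1])+L3*np.sin(h)+a3*np.cos(h);z=L2*np.cos(j[1])+L3*np.cos(h)-a3*np.sin(h)
    c,s=np.cos(j[0]),np.sin(j[0]);return np.array([r*c-OFF*s,r*s+OFF*c,z])
def fk(j,d6):
    Q=R.from_euler('z',j[0])*R.from_euler('y',j[1]+j[2])*R.from_euler('z',j[3])*R.from_euler('y',j[4])*R.from_euler('z',j[5]+np.pi/2*0)
    return wrist(j)+[0,0,2.9+d6]+Q.apply([0,0,d6]),Q
E
python3 - <<'E'
from kin import *
s=env.state();j=s['joints'];p=np.array(s['eef_pos']);r=R.from_euler('xyz',s['tcp_rot'])
print(np.round(j,3))
for d6 in(100,150,200,250):
    q,Q=fk(j,d6);print(d6,q-p,(Q.inv()*r).as_rotvec())
d=snap('wrist');W=cloud(d,True);c=d['color'].astype(int)
print(env.recognise('wrist','pack1')[:3])
m=(W[...,2]>20)&(W[...,2]<36)&(np.hypot(W[...,0]-527,W[...,1]-292)<75)
q=W[m];rr=cv2.minAreaRect(np.ascontiguousarray(q[:,:2].astype(np.float32)));print(len(q),rr,np.percentile(q[:,2],[5,50,95]))
e=np.array([np.cos(np.radians(44.8)),np.sin(np.radians(44.8)),0])
g=np.array([527,292,0])+15*e+[0,0,22];plan(g,Rd(224.8,30),60)
E
```

```text
[ 0.488  0.873  1.228 -0.141  1.539 -1.833]
100 [ 33.37864019  32.73124609 -12.24810518] [ 4.00773013e-16 -6.78231253e-16  1.57079633e+00]
150 [15.78331694 15.42813786 -5.733816  ] [ 4.00773013e-16 -6.78231253e-16  1.57079633e+00]
200 [-1.81200632 -1.87497036  0.78047319] [ 4.00773013e-16 -6.78231253e-16  1.57079633e+00]
250 [-19.40732957 -19.17807859   7.29476237] [ 4.00773013e-16 -6.78231253e-16  1.57079633e+00]
[{'location': [275.9, 208.1], 'score': 0.95}, {'location': [179.5, 50.7], 'score': 0.89}, {'location': [324.0, 64.6], 'score': 0.78}]
4427 ((525.9646606445312, 291.99029541015625), (105.75928497314453, 28.634305953979492), 45.13139724731445) [25.5819999  27.02348973 28.14926141]
t 9.43 p [592.3 357.7 160.4] rpy [ 179.6  -29.5 -134.6] rows 2 ang 0.7
[[0.1, 0.3, 0.3, -0.6, -0.4, 49.8, 60], [0.1, 0.3, 0.3, -0.8, -0.4, 49.8, 60]]
```

```bash
cat >> kin.py <<'E'
D6=194.6
LO=np.array([-3.1,-.84,.05,-1.13,.06,-2.69]);HI=np.array([3.1,2.19,2.79,4.28,2.93,2.69])
def ik(p,Rt,j0):
    Rq=Rt*R.from_euler('z',-90,degrees=True)
    def f(j):
        q,Q=fk(j,D6);return np.r_[(q-p)/100,(Q.inv()*Rq).as_rotvec()]
    s=least_squares(f,np.clip(j0,LO+.001,HI-.001),bounds=(LO,HI));return s.x,np.abs(s.fun).max()
E
python3 - <<'E'
from kin import *
j0=np.array(env.state()['joints'])
for t in(30,0,-20,-30,-40,-50,-60,-70,-80):
    Rt=Rd(188.8,t)
    for y,z in((0,118),(-62,118),(0,180)):
        g=np.array([655.7-.153*y,-7.8+.988*y,z]);x,e=ik(g-Rt.apply([0,0,59]),Rt,j0);print(t,y,z,x.round(2),round(e,3))
        if t==30:break
    j0=x
E
```

```text
30 0 118 [-0.07  0.86  1.24 -0.11  1.56 -1.76] 0.0
0 0 118 [-0.11  0.66  1.59 -0.    0.9  -1.84] 0.0
0 -62 118 [-0.2   0.67  1.55 -0.    0.92 -1.93] 0.0
0 0 180 [-0.11  0.59  1.54  0.    1.02 -1.84] 0.0
-20 0 118 [-0.15  0.58  1.82  0.26  0.42 -2.09] 0.0
-20 -62 118 [-0.25  0.59  1.78  0.31  0.46 -2.24] 0.0
-20 0 180 [-0.15  0.49  1.77  0.2   0.55 -2.03] 0.0
-30 0 118 [-0.18  0.57  1.93  0.84  0.22 -2.69] 0.001
-30 -62 118 [-0.28  0.58  1.88  0.76  0.29 -2.69] 0.02
-30 0 180 [-0.18  0.47  1.88  0.52  0.33 -2.36] 0.0
-40 0 118 [-0.16  0.56  1.96  0.88  0.13 -2.69] 0.16
-40 -62 118 [-0.26  0.58  1.92  0.8   0.19 -2.69] 0.176
-40 0 180 [-0.18  0.46  1.95  0.87  0.2  -2.69] 0.085
-50 0 118 [-0.14  0.57  1.99  0.9   0.06 -2.69] 0.327
-50 -62 118 [-0.25  0.58  1.95  0.83  0.11 -2.69] 0.338
-50 0 180 [-0.16  0.47  1.98  0.9   0.11 -2.69] 0.244
-60 0 118 [-0.15  0.57  1.99  0.91  0.06 -2.69] 0.512
-60 -62 118 [-0.24  0.59  1.96  0.85  0.06 -2.69] 0.51
-60 0 180 [-0.15  0.47  2.    0.92  0.06 -2.69] 0.416
-70 0 118 [-0.15  0.58  2.    0.93  0.06 -2.69] 0.697
-70 -62 118 [-0.24  0.6   1.97  0.87  0.06 -2.69] 0.693
-70 0 180 [-0.15  0.48  2.    0.94  0.06 -2.69] 0.601
-80 0 118 [-0.15  0.59  2.    0.94  0.06 -2.69] 0.882
-80 -62 118 [-0.24  0.61  1.97  0.89  0.06 -2.69] 0.876
-80 0 180 [-0.15  0.49  2.01  0.96  0.06 -2.69] 0.785
```

```bash
python3 - <<'E'
from kin import *
j0=np.array(env.state()['joints'])
for t in(30,50,60,65,70,75,80,90):
    Rt=Rd(188.8,t)
    for y,z in((0,118),(-62,118),(0,190),(-62,190)):
        g=np.array([655.7-.153*y,-7.8+.988*y,z]);x,e=ik(g-Rt.apply([0,0,59]),Rt,j0)
        if t>=60:print(t,y,z,x.round(2),round(e,3))
    j0=x
for nm,c,ax in(('A',(526.3,292),44.9),('B',(420,-340),-33)):
  e=np.array([np.cos(np.radians(ax)),np.sin(np.radians(ax)),0])
  j0=np.array(env.state()['joints'])
  if nm=='B': j0[0]=-.8
  for t in(0,-10,-15,-20,-25):
    Rt=Rd(ax+180,t);g=np.array([*c,22])-15*e;x,er=ik(g-Rt.apply([0,0,59]),Rt,j0);print(nm,t,x.round(2),round(er,3));j0=x
E
```

```text
60 0 118 [-0.05  1.09  0.94 -0.21  2.14 -1.78] 0.0
60 -62 118 [-0.11  1.11  0.9  -0.28  2.15 -1.86] 0.0
60 0 190 [-0.05  1.02  0.91 -0.22  2.24 -1.81] 0.0
60 -62 190 [-0.11  1.04  0.87 -0.3   2.24 -1.9 ] 0.0
65 0 118 [-0.04  1.13  0.9  -0.23  2.23 -1.79] 0.0
65 -62 118 [-0.11  1.15  0.86 -0.31  2.23 -1.88] 0.0
65 0 190 [-0.04  1.06  0.88 -0.24  2.32 -1.82] 0.0
65 -62 190 [-0.11  1.08  0.83 -0.33  2.32 -1.92] 0.0
70 0 118 [-0.04  1.17  0.86 -0.25  2.31 -1.81] 0.0
70 -62 118 [-0.11  1.19  0.82 -0.34  2.32 -1.9 ] 0.0
70 0 190 [-0.04  1.09  0.85 -0.27  2.4  -1.84] 0.0
70 -62 190 [-0.11  1.11  0.8  -0.37  2.4  -1.94] 0.0
75 0 118 [-0.04  1.2   0.83 -0.28  2.39 -1.83] 0.0
75 -62 118 [-0.11  1.22  0.79 -0.38  2.4  -1.92] 0.0
75 0 190 [-0.04  1.13  0.82 -0.3   2.47 -1.86] 0.0
75 -62 190 [-0.11  1.15  0.78 -0.41  2.47 -1.97] 0.0
80 0 118 [-0.04  1.24  0.81 -0.31  2.47 -1.85] 0.0
80 -62 118 [-0.11  1.26  0.76 -0.42  2.47 -1.95] 0.0
80 0 190 [-0.04  1.16  0.81 -0.34  2.54 -1.89] 0.0
80 -62 190 [-0.11  1.18  0.76 -0.46  2.54 -2.01] 0.0
90 0 118 [-0.04  1.3   0.78 -0.38  2.6  -1.9 ] 0.0
90 -62 118 [-0.11  1.32  0.73 -0.52  2.61 -2.03] 0.0
90 0 190 [-0.04  1.21  0.79 -0.43  2.67 -1.96] 0.0
90 -62 190 [-0.11  1.23  0.75 -0.59  2.66 -2.11] 0.0
A 0 [ 0.39  0.72  1.82 -0.    0.6  -1.97] 0.0
A -10 [ 0.36  0.69  1.93  0.2   0.37 -2.18] 0.0
A -15 [ 0.34  0.68  1.98  0.44  0.26 -2.43] 0.0
A -20 [ 0.33  0.68  2.02  0.7   0.19 -2.69] 0.033
A -25 [ 0.34  0.68  2.04  0.72  0.15 -2.69] 0.113
B 0 [-0.81  0.67  1.98 -0.    0.5  -1.8 ] 0.0
B -10 [-0.83  0.65  2.09  0.18  0.24 -2.  ] 0.0
B -15 [-0.84  0.64  2.14  0.57  0.13 -2.4 ] 0.0
B -20 [-0.84  0.64  2.17  0.87  0.07 -2.69] 0.057
B -25 [-0.84  0.64  2.17  0.88  0.06 -2.69] 0.146
```

```bash
python3 - <<'E'
from kin import *
e=np.array([np.cos(np.radians(44.9)),np.sin(np.radians(44.9)),0])
g=np.array([526.2,292,21])-16*e;print(g)
plan(g+[0,0,0],Rd(224.9,-5),60,via=[g+[0,0,70]])
E
```

```text
[514.8665626  280.70605487  21.        ]
t 9.43 p [592.3 357.7 160.4] rpy [ 179.6  -29.5 -134.6] rows 4 ang 34.5
[[0.1, -8.6, 0.1, 39.3, 0.2, 28.2, 60], [0.1, -8.6, 0.1, 43.0, 0.2, 23.4, 60], [0.1, -8.6, 0.1, 1.4, 0.0, 34.9, 60], [0.1, -8.6, 0.1, 6.6, 0.0, 35.6, 60]]
```

>>> jog_arm(
  motion=[
    [0, -8.6, 0, 39.5, 0, 28, 60],
    [0, -8.6, 0, 43, 0, 23, 60],
    [0, -8.6, 0, 1.5, 0, 25, 60],
    [0, -8.6, 0, 6, 0, 25, 60],
    [0, 0, 0, 0, 0, 19, 60],
    [0, 0, 0, 0, 0, 0, 60],
  ],
)

```text
t: 10.18
eef_pos: [515.2, 281.1, 80.9]
tcp_rot: [3.133, 0.082, -2.352]
ft_force: [0.7, 0.0, -0.6]
opening: 0.63
grip_force: 0.0
```

```bash
python3 - <<'E'
from kin import *
e=np.array([np.cos(np.radians(44.9)),np.sin(np.radians(44.9)),0])
plan(np.array([526.2,292,21])-16*e,Rd(224.9,-5),60)
E
```

```text
t 10.18 p [515.2 281.1  80.9] rpy [ 179.5    4.7 -134.8] rows 1 ang 0.7
[[0.5, -0.3, 0.3, 5.7, 0.0, 0.7, 60]]
```

>>> jog_arm(
  motion=[
    [0.5, -0.3, 0, 5.5, 0, 0.5, 60],
    [0, 0, 0, 0, 0, 0, 22],
    [0, 0, 0, 0, 0, 0, 22],
    [0, 0, 0, 0, 0, 0, 22],
    [0, 0, 0, 0, 0, 0, 22],
    [0, 0, 0, 0, 0, 0, 22],
  ],
)

```text
t: 10.92
eef_pos: [511.0, 277.5, 80.9]
tcp_rot: [-3.14, 0.091, -2.351]
ft_force: [-0.2, 1.5, 1.4]
opening: 0.291
grip_force: 30.0
```

>>> jog_arm(
  motion=[
    [0, 0, 0, 0, 0, 0, 22],
    [0, 0, 0, 3, 0, -35, 22],
    [0, 0, 0, 4, 0, -45, 22],
    [0, 0, 0, 4, 0, -45, 22],
    [0, 0, 0, 0, 0, 0, 22],
  ],
)

```text
t: 11.55
eef_pos: [495.5, 261.7, 207.0]
tcp_rot: [-3.138, 0.095, -2.351]
ft_force: [-1.1, -0.1, -2.6]
opening: 0.294
grip_force: 30.0
```

```bash
cat > pose.py <<'E'
from kin import *
def packpose():
    """pack in hand: fit in tool frame from wrist cloud"""
    d=snap('wrist');W=cloud(d,True);s=env.state();p=np.array(s['eef_pos']);r=R.from_euler('xyz',s['tcp_rot'])
    T=r.inv().apply(W.reshape(-1,3)-p).reshape(W.shape);return d,T,s
E
python3 - <<'E'
from pose import *
s=env.state();print(s['opening']*95,s['grip_force'])
d,T,s=packpose();cv2.imwrite('pics/w3.png',d['color'][:,:,::-1])
c=d['color'].astype(int);m=(abs(T[...,1])<16)&(T[...,2]>35)&(T[...,2]<90)&(abs(T[...,0])<120)
q=T[m];print(len(q),np.percentile(q,[1,5,50,95,99],axis=0).round(1))
E
```

```text
27.925833502183828 29.980178475379944
7626 [[-50.4 -14.8  39.2]
 [-45.  -13.8  48.3]
 [ 12.2  -0.2  51.9]
 [ 37.5  13.1  65.9]
 [ 38.2  14.8  75.2]]
```

View pics/w3.png

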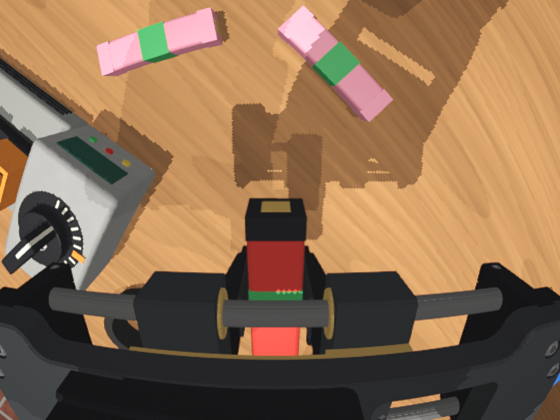

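```bash
cat > place.py <<'E'
from pose import *
def tool_for(center_pick,p_pick,rpy_pick,cup_y,z,tilt):
    r=R.from_euler('xyz',rpy_pick);ct=r.inv().apply(np.array(center_pick)-p_pick)
    Rt=Rd(188.8,tilt);C=np.array([655.7-.153*cup_y,-7.8+.988*cup_y,z])
    return ct,C-Rt.apply(ct),Rt
E
python3 - <<'E'
from place import *
ct,tcp,Rt=tool_for((526.2,292,14),[511,277.5,80.9],[-3.14,.091,-2.351],0,240,84.8)
g=tcp+Rt.apply([0,0,59]);print(ct,tcp,g)
plan(g,Rt,22,via=[(540,120,250)])
E
```

```text
[-14.83183264  -0.49490995  68.53226835] [721.74266382   2.92474977 260.98204704] [663.67715141  -6.06426648 255.63472481]
t 11.6 p [495.1 261.6 205.2] rpy [-179.9    5.3 -134.7] rows 11 ang 95.8
[[-2.4, 7.9, 2.8, 8.1, -35.5, -26.8, 22], [-2.4, 7.9, 2.8, 10.2, -35.3, -25.8, 22], [-2.4, 7.9, 2.8, 12.2, -35.2, -24.5, 22], [-2.4, 7.9, 2.8, 13.9, -35.2, -22.9, 22], [-2.4, 7.9, 2.8, -10.9, -27.0, -5.1, 22], [-2.4, 7.9, 2.8, -11.2, -26.6, -6.5, 22], [-2.4, 7.9, 2.8, -11.3, -26.1, -8.0, 22], [-2.4, 7.9, 2.8, -11.2, -25.6, -9.4, 22], [-2.4, 7.9, 2.8, -10.8, -25.0, -10.7, 22], [-2.4, 7.9, 2.8, -10.3, -24.4, -12.0, 22], [-2.4, 7.9, 2.8, -9.5, -23.8, -13.1, 22]]
```

>>> jog_arm(
  motion=[
    [-2.4, 7.9, 2.8, 8, -35.5, -27, 22],
    [-2.4, 7.9, 2.8, 10, -35.5, -26, 22],
    [-2.4, 7.9, 2.8, 12, -35, -24.5, 22],
    [-2.4, 7.9, 2.8, 14, -35, -23, 22],
    [-2.4, 7.9, 2.8, -11, -27, -5, 22],
    [-2.4, 7.9, 2.8, -11, -26.5, -6.5, 22],
    [-2.4, 7.9, 2.8, -11, -26, -8, 22],
    [-2.4, 7.9, 2.8, -11, -25.5, -9.5, 22],
    [-2.4, 7.9, 2.8, -11, -25, -10.5, 22],
    [-2.4, 7.9, 2.8, -10, -24.5, -12, 22],
  ],
)

```text
t: 12.85
eef_pos: [702.9, 23.1, 264.0]
tcp_rot: [2.926, -1.349, -2.732]
ft_force: [0.5, -0.4, -1.5]
opening: 0.294
grip_force: 30.0
```

>>> jog_arm(
  motion=[
    [-2.4, 7.9, 2.8, -9.5, -24, -13, 22],
    [0, 0, 0, 0, 0, 0, 22],
    [0, 0, 0, 0, 0, 0, 22],
  ],
)

```text
t: 13.22
eef_pos: [721.2, 3.5, 258.2]
tcp_rot: [3.062, -1.486, -2.91]
ft_force: [-0.5, 0.3, -1.4]
opening: 0.293
grip_force: 30.0
```

```bash
python3 - <<'E'
from place import *
ct,tcp,Rt=tool_for((526.2,292,14),[511,277.5,80.9],[-3.14,.091,-2.351],0,164,84.8)
plan(tcp+Rt.apply([0,0,59]),Rt,22)
d=snap('side')
a=cv2.resize(d['color'][90:270,220:420],(666,600),interpolation=cv2.INTER_CUBIC);cv2.imwrite('pics/s2.png',a[:,:,::-1])
t=env.state();print(t['opening']*95,t['grip_force'])
# pack in side cloud
W=cloud(d);c=d['color'].astype(int)
m=(c[...,0]>120)&(c[...,1]<70)&(c[...,2]<70)&(W[...,2]>100)&(np.hypot(W[...,0]-660,W[...,1])<90)
q=W[m];print(len(q),q.mean(0) if len(q) else 0, np.percentile(q[:,2],[2,98]) if len(q) else 0)
if len(q)>20:
    for lo in range(150,300,20):
        b=q[(q[:,2]>lo)&(q[:,2]<lo+20)]
        if len(b)>5:print(lo,b.mean(0).round(1),len(b))
E
```

```text
t 13.22 p [721.2   3.5 258.2] rpy [ 175.4  -85.1 -166.7] rows 2 ang 0.5
[[0.1, -0.2, 0.2, -36.5, -0.6, 2.9, 22], [0.1, -0.2, 0.2, -36.5, -0.5, 3.0, 22]]
27.968487943143735 29.98077392578125
187 [653.71823437 -19.12763772 235.28928936] [197.77502224 277.33602321]
190 [655.  -19.4 203.5] 46
210 [654.7 -19.3 216.9] 64
250 [651.5 -19.4 263.7] 41
270 [653.4 -18.4 273.9] 35
```

View pics/s2.png

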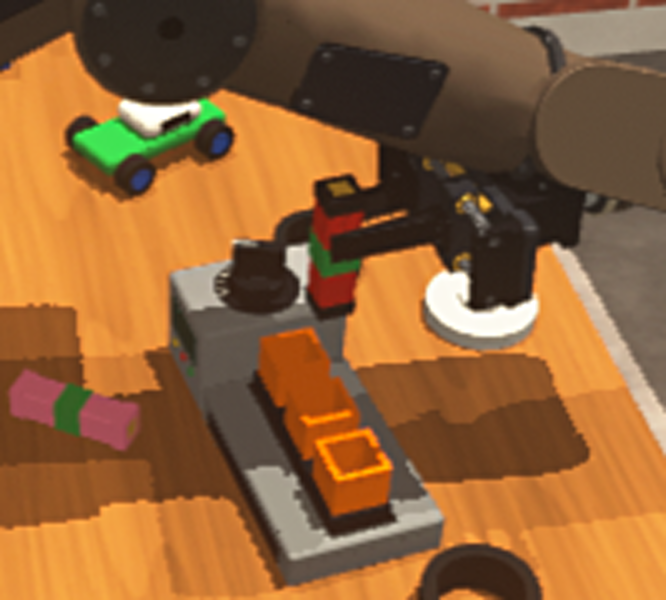

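>>> jog_arm(
  motion=[
    [0, -0.2, 0.2, -36.5, -0.5, 3, 22],
    [0, -0.2, 0.2, -36.5, -0.5, 3, 22],
    [0, 0, 0, 0, 0, 0, 22],
  ],
)

```text
t: 13.65
eef_pos: [721.2, 3.5, 185.0]
tcp_rot: [-3.14, -1.481, -2.991]
ft_force: [-0.0, 0.1, -1.2]
opening: 0.292
grip_force: 30.0
```

```bash
python3 - <<'E'
from place import *
ct,tcp,Rt=tool_for((526.2,292,14),[511,277.5,80.9],[-3.14,.091,-2.351],0,105,84.8)
plan(tcp+Rt.apply([0,0,59]),Rt,22,vmax=12)
E
```

```text
t 13.65 p [721.2   3.5 185. ] rpy [-179.9  -84.9 -171.4] rows 5 ang 0.1
[[0.0, 0.0, 0.0, -11.8, -0.1, 1.0, 22], [0.0, 0.0, 0.0, -11.8, -0.1, 1.0, 22], [0.0, 0.0, 0.0, -11.8, -0.1, 1.0, 22], [0.0, 0.0, 0.0, -11.8, -0.1, 1.0, 22], [0.0, 0.0, 0.0, -11.8, -0.1, 1.0, 22]]
```

>>> jog_arm(
  motion=[
    [0, 0, 0, -12, 0, 1, 22],
    [0, 0, 0, -12, 0, 1, 22],
    [0, 0, 0, -12, 0, 1, 22],
    [0, 0, 0, -12, 0, 1, 22],
    [0, 0, 0, -8, 0, 1, 22],
    [0, 0, 0, -2, 0, 0, 22],
    [0, 0, 0, 0, 0, 0, 22],
  ],
)

```text
t: 14.52
eef_pos: [722.1, 2.5, 128.2]
tcp_rot: [-3.128, -1.479, -3.005]
ft_force: [0.7, -0.6, -1.2]
opening: 0.292
grip_force: 30.0
```

>>> jog_arm(
  motion=[
    [0, 0, 0, -2, 0, 0, 22],
    [0, 0, 0, -1, 0, 0, 22],
    [0, 0, 0, 0, 0, 0, 22],
    [0, 0, 0, 0, 0, 0, 22],
  ],
)

```text
t: 15.02
eef_pos: [722.4, 2.6, 125.2]
tcp_rot: [-3.128, -1.479, -3.004]
ft_force: [-0.0, 0.7, -1.2]
opening: 0.294
grip_force: 30.0
```

>>> jog_arm(
  motion=[
    [0, 0, 0, 0, 0, 0, 46],
    [0, 0, 0, 0, 0, 0, 46],
    [0, 0, 0, 0, 0, 0, 46],
    [0, 0, 0, 0, 0, -20, 46],
    [0, 0, 0, 0, 0, -40, 46],
    [0, 0, 0, 30, 0, -40, 46],
    [0, 0, 0, 55, 0, 0, 46],
    [0, 0, 0, 55, 0, 0, 46],
    [0, 0, 0, 50, 0, 0, 60],
    [0, 0, 0, 0, 0, 0, 60],
  ],
)

```text
t: 16.27
eef_pos: [780.6, 7.0, 313.4]
tcp_rot: [-2.836, -1.477, 3.01]
ft_force: [0.5, -0.3, -0.3]
opening: 0.612
grip_force: 0.0
```

```bash
python3 - <<'E'
from m import *
import p
d=snap('side');a=cv2.resize(d['color'][90:270,220:420],(666,600),interpolation=cv2.INTER_CUBIC);cv2.imwrite('pics/s3.png',a[:,:,::-1])
t=snap('top');W=cloud(t);c=t['color'].astype(int)
box(W,None,388,425,250,298,15,45,'packB')
m=(W[...,2]>95)&(abs(W[...,0]-656)<35)&(abs(W[...,1]+8)<35);q=W[m];print('top of A',len(q),np.percentile(q[:,2],[5,50,95]) if len(q) else '')
print(env.state()['eef_pos'],env.state()['tcp_rot'])
E
```

```text
packB 428 c [ 420.5 -339.7] size [ 29.6 106.9] axis deg 147.1 z [21.  28.  32.4] mean [ 419.9 -338.6]
top of A 602 [376.45154609 401.687796   411.02694406]
[781.08235436   6.82242964 308.23404691] [-2.82368376 -1.48532698  2.99908045]
```

View pics/s3.png

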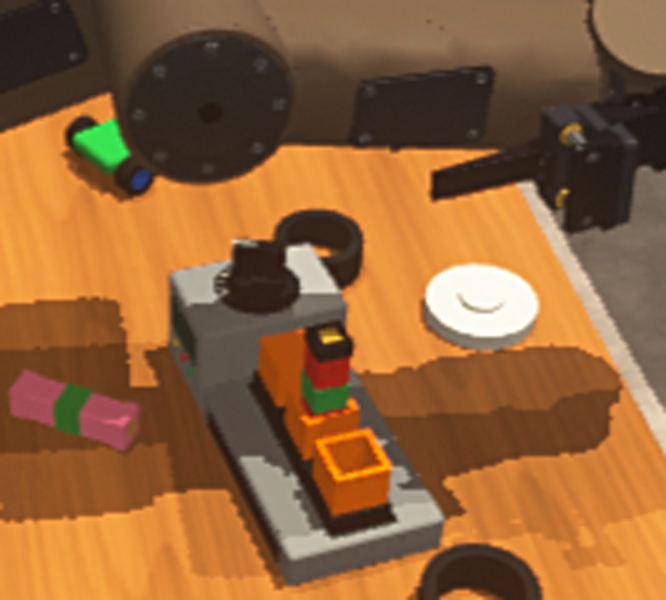

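```bash
python3 - <<'E'
from kin import *
plan((406.8,-331.1,110),Rd(147,-5),60,via=[(600,-170,250)])
E
```

```text
t 16.38 p [781.1   6.8 308.2] rpy [-161.8  -85.1  171.8] rows 11 ang 97.5
[[-2.9, -7.7, 3.2, -3.2, -38.0, 39.2, 60], [-2.9, -7.7, 3.2, 0.0, -39.4, 38.7, 60], [-2.9, -7.7, 3.2, 3.0, -41.0, 37.7, 60], [-2.9, -7.7, 3.2, 5.7, -42.6, 36.2, 60], [-2.9, -7.7, 3.2, 4.4, -24.6, 35.2, 60], [-2.9, -7.7, 3.2, 7.8, -26.3, 34.3, 60], [-2.9, -7.7, 3.2, 10.9, -28.0, 32.9, 60], [-2.9, -7.7, 3.2, 13.6, -29.8, 31.0, 60], [-2.9, -7.7, 3.2, 16.0, -31.7, 28.7, 60], [-2.9, -7.7, 3.2, 18.0, -33.6, 26.0, 60], [-2.9, -7.7, 3.2, 19.4, -35.4, 22.9, 60]]
```

>>> jog_arm(
  motion=[
    [-2.9, -7.7, 3.2, -3, -38, 39, 60],
    [-2.9, -7.7, 3.2, 0, -39.5, 38.5, 60],
    [-2.9, -7.7, 3.2, 3, -41, 37.5, 60],
    [-2.9, -7.7, 3.2, 5.5, -42.5, 36, 60],
    [-2.9, -7.7, 3.2, 4.5, -24.5, 35, 60],
    [-2.9, -7.7, 3.2, 8, -26.5, 34.5, 60],
    [-2.9, -7.7, 3.2, 11, -28, 33, 60],
    [-2.9, -7.7, 3.2, 13.5, -30, 31, 60],
    [-2.9, -7.7, 3.2, 16, -31.5, 28.5, 60],
    [-2.9, -7.7, 3.2, 18, -33.5, 26, 60],
  ],
)

```text
t: 17.62
eef_pos: [476.3, -301.2, 230.5]
tcp_rot: [-3.043, -0.182, 2.695]
ft_force: [0.4, -1.0, -0.1]
opening: 0.63
grip_force: 0.0
```

>>> jog_arm(
  motion=[
    [-2.9, -7.7, 3.2, 19.5, -35.5, 23, 60],
    [0, 0, 0, 0, 0, 0, 60],
    [0, 0, 0, 0, 0, 0, 60],
  ],
)

```text
t: 18.0
eef_pos: [441.0, -324.8, 216.0]
tcp_rot: [-3.088, -0.049, 2.65]
ft_force: [0.1, 0.3, 0.2]
opening: 0.636
grip_force: 0.0
```

```bash
python3 - <<'E'
from kin import *
d=snap('wrist');W=cloud(d,True)
m=(W[...,2]>18)&(W[...,2]<36)&(np.hypot(W[...,0]-420,W[...,1]+340)<90)
q=W[m];rr=cv2.minAreaRect(np.ascontiguousarray(q[:,:2].astype(np.float32)));print(len(q),rr,np.percentile(q[:,2],[5,50,95]))
plan((406.8,-331.1,21),Rd(147,-5),60)
E
```

```text
3590 ((418.5177001953125, -340.8543395996094), (28.9481143951416, 106.76199340820312), 56.71316146850586) [25.57920273 27.04012261 28.2238169 ]
t 18.05 p [ 441.6 -324.6  216.1] rpy [-176.9   -2.7  151.9] rows 3 ang 9.6
[[-1.0, -2.5, 1.7, 8.7, -4.8, 46.1, 60], [-1.0, -2.5, 1.7, 10.6, -5.8, 45.7, 60], [-1.0, -2.5, 1.7, 12.5, -6.9, 45.2, 60]]
```

>>> jog_arm(
  motion=[
    [-1, -2.5, 1.7, 9, -4.5, 40, 60],
    [-1, -2.5, 1.7, 11, -5.5, 40, 60],
    [-1, -2.5, 1.7, 12, -6.5, 30, 60],
    [0, 0, 0, 0, 0, 0, 60],
    [0, 0, 0, 0, 0, 0, 60],
  ],
)

```text
t: 18.68
eef_pos: [403.8, -326.6, 108.0]
tcp_rot: [3.142, 0.087, 2.567]
ft_force: [-0.2, 0.1, 0.8]
opening: 0.631
grip_force: 0.0
```

```bash
python3 - <<'E'
from kin import *
plan((405.4,-332,21),Rd(146.8,-5),60)
E
```

```text
t 18.68 p [ 403.8 -326.6  108. ] rpy [180.    5.  147.1] rows 1 ang 0.3
[[0.0, 0.0, 0.3, 3.3, -3.6, 28.0, 60]]
```

>>> jog_arm(
  motion=[
    [0, 0, 0.3, 3, -3.5, 14, 60],
    [0, 0, 0, 0, 0, 13.5, 60],
    [0, 0, 0, 0, 0, 0, 60],
    [0, 0, 0, 0, 0, 0, 22],
    [0, 0, 0, 0, 0, 0, 22],
    [0, 0, 0, 0, 0, 0, 22],
    [0, 0, 0, 0, 0, 0, 22],
    [0, 0, 0, 0, 0, 0, 22],
    [0, 0, 0, 0, 0, 0, 22],
  ],
)

```text
t: 19.8
eef_pos: [400.0, -329.0, 79.7]
tcp_rot: [3.141, 0.087, 2.559]
ft_force: [0.6, -0.2, 1.1]
opening: 0.292
grip_force: 30.0
```

>>> jog_arm(
  motion=[
    [0, 0, 0, 3, 0, -35, 22],
    [0, 0, 0, 4, 0, -45, 22],
    [0, 0, 0, 4, 0, -45, 22],
    [0, 0, 0, 0, 0, 0, 22],
  ],
)

```text
t: 20.3
eef_pos: [381.9, -317.4, 205.8]
tcp_rot: [-3.141, 0.092, 2.56]
ft_force: [0.3, 0.0, -2.0]
opening: 0.292
grip_force: 30.0
```

```bash
python3 - <<'E'
from pose import *
d,T,s=packpose();print(s['opening']*95,s['grip_force'],s['tcp_rot'])
m=(abs(T[...,1])<16)&(T[...,2]>35)&(T[...,2]<90)&(abs(T[...,0])<120)
q=T[m];print(len(q),np.percentile(q,[1,5,50,95,99],axis=0).round(1))
E
```

```text
27.684373098016565 29.99839872121811 [3.14124905 0.0894954  2.55937748]
7503 [[-49.5 -15.1  38.7]
 [-44.2 -13.6  47.5]
 [ 11.4  -0.3  51. ]
 [ 35.8  13.3  65.5]
 [ 36.4  15.   74.8]]
```

```bash
python3 - <<'E'
from place import *
ct,tcp,Rt=tool_for((418.8,-340.7,14),[400,-329,79.7],[3.141,.087,2.559],-62,240,85)
g=tcp+Rt.apply([0,0,59]);print(ct,tcp,g)
plan(g,Rt,22,via=[(480,-230,250)])
E
```

```text
[-16.3435522    0.53369968  67.37524372] [730.18874491 -59.53310044 262.15349946] [672.10514034 -68.52491751 257.01131064]
t 20.35 p [ 381.7 -317.2  204.2] rpy [180.    5.1 146.6] rows 11 ang 97.6
[[2.7, 7.8, -3.3, -20.6, 45.3, -33.2, 22], [2.7, 7.8, -3.3, -18.1, 43.0, -36.8, 22], [2.7, 7.8, -3.3, -15.0, 40.6, -39.8, 22], [2.7, 7.8, -3.3, -20.1, 30.6, -8.0, 22], [2.7, 7.8, -3.3, -20.3, 29.4, -11.0, 22], [2.7, 7.8, -3.3, -19.9, 28.1, -13.9, 22], [2.7, 7.8, -3.3, -19.2, 26.7, -16.6, 22], [2.7, 7.8, -3.3, -17.9, 25.2, -19.2, 22], [2.7, 7.8, -3.3, -16.3, 23.7, -21.4, 22], [2.7, 7.8, -3.3, -14.3, 22.2, -23.4, 22], [2.7, 7.8, -3.3, -12.0, 20.7, -25.0, 22]]
```

>>> jog_arm(
  motion=[
    [2.7, 7.8, -3.3, -20.5, 45.5, -33, 22],
    [2.7, 7.8, -3.3, -18, 43, -37, 22],
    [2.7, 7.8, -3.3, -15, 40.5, -40, 22],
    [2.7, 7.8, -3.3, -20, 30.5, -8, 22],
    [2.7, 7.8, -3.3, -20.5, 29.5, -11, 22],
    [2.7, 7.8, -3.3, -20, 28, -14, 22],
    [2.7, 7.8, -3.3, -19, 26.5, -16.5, 22],
    [2.7, 7.8, -3.3, -18, 25, -19, 22],
    [2.7, 7.8, -3.3, -16.5, 23.5, -21.5, 22],
    [2.7, 7.8, -3.3, -14.5, 22, -23.5, 22],
  ],
)

```text
t: 21.6
eef_pos: [705.8, -81.7, 265.6]
tcp_rot: [-2.975, -1.351, 3.082]
ft_force: [0.3, -0.9, -1.4]
opening: 0.296
grip_force: 30.0
```

>>> jog_arm(
  motion=[
    [2.7, 7.8, -3.3, -12, 20.5, -25, 22],
    [0, 0, 0, 0, 0, 0, 22],
    [0, 0, 0, 0, 0, 0, 22],
  ],
)

```text
t: 21.98
eef_pos: [729.6, -59.9, 259.9]
tcp_rot: [3.011, -1.484, -2.854]
ft_force: [-0.1, -1.0, -0.5]
opening: 0.294
grip_force: 30.0
```

```bash
python3 - <<'E'
from place import *
ct,tcp,Rt=tool_for((418.8,-340.7,14),[400,-329,79.7],[3.141,.087,2.559],-62,164,85)
s=env.state();print(s['opening']*95)
plan(tcp+Rt.apply([0,0,59]),Rt,22)
E
```

```text
27.930614651065024
t 21.98 p [729.6 -59.9 259.9] rpy [ 172.5  -85.1 -163.5] rows 2 ang 0.7
[[-0.1, 0.0, 0.3, -36.8, -0.3, 2.8, 22], [-0.1, 0.0, 0.3, -36.8, -0.1, 2.9, 22]]
```

>>> jog_arm(
  motion=[
    [0, 0, 0.3, -36.5, 0, 3, 22],
    [0, 0, 0.3, -36.5, 0, 3, 22],
    [0, 0, 0, 0, 0, 0, 22],
    [0, 0, 0, 0, 0, 0, 22],
  ],
)

```text
t: 22.48
eef_pos: [730.0, -59.6, 190.7]
tcp_rot: [-3.139, -1.482, -2.989]
ft_force: [1.0, 0.4, -0.5]
opening: 0.29
grip_force: 30.0
```

```bash
python3 - <<'E'
from place import *
ct,tcp,Rt=tool_for((418.8,-340.7,14),[400,-329,79.7],[3.141,.087,2.559],-62,104.5,85)
s=env.state();print(s['opening']*95)
plan(tcp+Rt.apply([0,0,59]),Rt,22,vmax=12)
E
```

```text
27.593766776614086
t 22.48 p [730.  -59.6 190.7] rpy [-179.9  -84.9 -171.2] rows 6 ang 0.1
[[0.0, 0.0, 0.0, -10.6, 0.0, 0.9, 22], [0.0, 0.0, 0.0, -10.6, 0.0, 0.9, 22], [0.0, 0.0, 0.0, -10.6, 0.0, 0.9, 22], [0.0, 0.0, 0.0, -10.6, 0.0, 0.9, 22], [0.0, 0.0, 0.0, -10.6, 0.0, 0.9, 22], [0.0, 0.0, 0.0, -10.6, 0.0, 0.9, 22]]
```

>>> jog_arm(
  motion=[
    [0, 0, 0, -12, 0, 1, 22],
    [0, 0, 0, -12, 0, 1, 22],
    [0, 0, 0, -12, 0, 1, 22],
    [0, 0, 0, -12, 0, 1, 22],
    [0, 0, 0, -10, 0, 1, 22],
    [0, 0, 0, -5, 0, 0.5, 22],
    [0, 0, 0, 0, 0, 0, 22],
    [0, 0, 0, 0, 0, 0, 22],
  ],
)

```text
t: 23.48
eef_pos: [729.8, -58.7, 125.8]
tcp_rot: [3.136, -1.485, -2.98]
ft_force: [-3.4, 1.2, 3.3]
opening: 0.295
grip_force: 30.0
```

>>> jog_arm(
  motion=[
    [0, 0, 0, 0, 0, 0, 44],
    [0, 0, 0, 0, 0, 0, 44],
    [0, 0, 0, 0, 0, 0, 44],
    [0, 0, 0, 0, 0, -20, 44],
    [0, 0, 0, 0, 0, -40, 44],
    [0, 0, 0, 30, 0, -40, 44],
    [0, 0, 0, 55, 0, 0, 44],
    [0, 0, 0, 55, 0, 0, 44],
    [0, 0, 0, 30, 0, 0, 44],
    [0, 0, 0, 0, 0, 0, 44],
  ],
)

```text
t: 24.72
eef_pos: [784.8, -46.9, 288.1]
tcp_rot: [-2.926, -1.475, 3.097]
ft_force: [0.1, 0.7, -1.6]
opening: 0.462
grip_force: 0.0
```

```bash
python3 - <<'E'
from m import *
import p
d=snap('side');a=cv2.resize(d['color'][90:330,180:420],(600,600),interpolation=cv2.INTER_CUBIC);cv2.imwrite('pics/s4.png',a[:,:,::-1])
W=cloud(d)
for n,(x,y) in dict(A=(655.7,-7.8),B=(665.2,-69.1)).items():
    m=(W[...,2]>100)&(W[...,2]<200)&(np.hypot(W[...,0]-x,W[...,1]-y)<24);q=W[m];print(n,len(q),np.percentile(q[:,2],[50,90,97,99.5]).round(1))
# dial: grasp at vertical; bar along world -14 deg
p.plan((634,135.3,230),p.Rd(166),44,via=[(690,20,260)])
E
```

```text
A 297 [141.6 157.1 158.5 158.9]
B 348 [139.1 157.5 158.5 159.4]
t 24.77 p [785.  -47.  285.6] rpy [-167.9  -84.7  177.6] rows 10 ang 87.3
[[-1.8, -8.3, 1.8, 0.3, 39.6, 13.2, 44], [-1.8, -8.3, 1.8, 3.6, 39.3, 15.5, 44], [-1.8, -8.3, 1.8, 8.1, 13.5, 6.9, 44], [-1.8, -8.3, 1.8, 9.6, 13.2, 7.4, 44], [-1.8, -8.3, 1.8, 11.0, 13.0, 7.6, 44], [-1.8, -8.3, 1.8, 12.5, 12.6, 7.6, 44], [-1.8, -8.3, 1.8, 14.0, 12.3, 7.4, 44], [-1.8, -8.3, 1.8, 15.4, 11.9, 6.9, 44], [-1.8, -8.3, 1.8, 16.7, 11.4, 6.3, 44], [-1.8, -8.3, 1.8, 17.8, 11.0, 5.4, 44]]
```

View pics/s4.png

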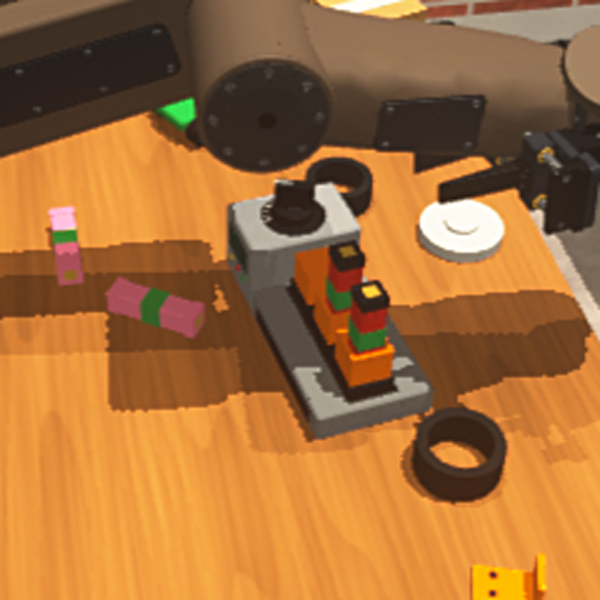

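Both packs stand in the cups (crop, tops at (347,250) and (372,292)), each measuring about 157 mm against the 156 mm expected. Next is the dial.

>>> jog_arm(
  motion=[
    [-1.8, -8.3, 1.8, 0.5, 39.5, 13, 44],
    [-1.8, -8.3, 1.8, 3.5, 39.5, 15.5, 44],
    [-1.8, -8.3, 1.8, 8, 13.5, 7, 44],
    [-1.8, -8.3, 1.8, 9.5, 13, 7.5, 44],
    [-1.8, -8.3, 1.8, 11, 13, 7.5, 44],
    [-1.8, -8.3, 1.8, 12.5, 12.5, 7.5, 44],
    [-1.8, -8.3, 1.8, 14, 12.5, 7.5, 44],
    [-1.8, -8.3, 1.8, 15.5, 12, 7, 44],
    [-1.8, -8.3, 1.8, 16.5, 11.5, 6.5, 44],
    [-1.8, -8.3, 1.8, 18, 11, 5.5, 44],
  ],
)

```text
t: 26.02
eef_pos: [648.9, 84.3, 306.1]
tcp_rot: [-3.109, -0.147, 2.972]
ft_force: [0.6, 0.6, -0.4]
opening: 0.463
grip_force: 0.0
```

```bash
python3 - <<'E'
from p import *
plan((634,135.3,215),Rd(166),50)
d=snap('wrist');W=cloud(d,True)
m=(W[...,2]>124)&(W[...,2]<145)&(np.hypot(W[...,0]-634,W[...,1]-135)<40)
q=W[m];print(len(q),cv2.minAreaRect(np.ascontiguousarray(q[:,:2].astype(np.float32))),np.percentile(q[:,2],[5,50,95]))
cv2.imwrite('pics/w4.png',d['color'][:,:,::-1])
E
```

```text
t 26.02 p [648.9  84.3 306.1] rpy [-178.1   -8.4  170.3] rows 2 ang 9.7
[[-1.1, -4.2, 2.2, 9.2, 24.3, 16.6, 50], [-1.1, -4.2, 2.2, 11.4, 23.8, 16.7, 50]]
884 ((634.2191162109375, 135.4251708984375), (14.948186874389648, 44.56158447265625), 75.141845703125) [128.78114831 133.8529927  135.18730705]
```

View pics/w4.png

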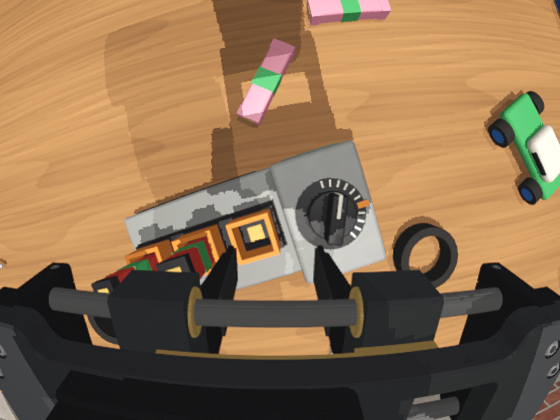

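>>> jog_arm(
  motion=[
    [-1.1, -4.2, 2.2, 9, 24.5, 17, 50],
    [-1.1, -4.2, 2.2, 11.5, 24, 17, 50],
    [0, 0, 0, 0, 0, 0, 50],
    [0, 0, 0, 0, 0, 0, 50],
  ],
)

```text
t: 26.58
eef_pos: [634.7, 135.0, 274.3]
tcp_rot: [-3.14, -0.003, 2.899]
ft_force: [0.0, 0.5, -0.2]
opening: 0.527
grip_force: 0.0
```

```bash
python3 - <<'E'
from p import *
plan((634.2,135.4,127),Rd(165.2),50)
E
```

```text
t 26.57 p [634.7 135.  274.3] rpy [-179.9   -0.2  166.1] rows 2 ang 0.9
[[0.0, -0.1, 0.5, 0.1, 0.2, 44.2, 50], [0.0, -0.1, 0.5, 0.2, 0.2, 44.2, 50]]
```

>>> jog_arm(
  motion=[
    [0, 0, 0.5, 0.2, 0.2, 44, 50],
    [0, 0, 0.5, 0.2, 0.2, 34, 50],
    [0, 0, 0, 0, 0, 10, 50],
    [0, 0, 0, 0, 0, 0, 50],
    [0, 0, 0, 0, 0, 0, 10],
    [0, 0, 0, 0, 0, 0, 10],
    [0, 0, 0, 0, 0, 0, 10],
    [0, 0, 0, 0, 0, 0, 10],
    [0, 0, 0, 0, 0, 0, 10],
    [0, 0, 0, 0, 0, 0, 10],
  ],
)

```text
t: 27.82
eef_pos: [633.8, 135.8, 187.4]
tcp_rot: [-3.141, -0.001, 2.881]
ft_force: [-0.7, 0.0, 2.3]
opening: 0.144
grip_force: 30.0
```

>>> jog_arm(
  motion=[
    [0, 0, 9.4, 0, 0, 0, 10],
    [0, 0, 9.4, 0, 0, 0, 10],
    [0, 0, 9.4, 0, 0, 0, 10],
    [0, 0, 9.4, 0, 0, 0, 10],
    [0, 0, 9.4, 0, 0, 0, 10],
    [0, 0, 9.4, 0, 0, 0, 10],
    [0, 0, 9.9, 0, 0, 0, 10],
    [0, 0, 0, 0, 0, 0, 10],
    [0, 0, 0, 0, 0, 0, 10],
    [0, 0, 0, 0, 0, 0, 10],
  ],
)

```text
t: 29.08
eef_pos: [634.3, 136.3, 187.4]
tcp_rot: [3.141, -0.001, 1.724]
ft_force: [3.5, 3.9, 1.5]
opening: 0.143
grip_force: 30.0
```

>>> jog_arm(
  motion=[
    [0, 0, 0, 0, 0, -3, 10],
    [0, 0, 0, 0, 0, -3, 10],
    [0, 0, 0, 0, 0, -3, 10],
    [0, 0, 0, 0, 0, -3, 10],
    [0, 0, 0, 0, 0, -1.5, 10],
    [0, 0, 0, 0, 0, 0, 10],
    [0, 0, 0, 0, 0, 0, 10],
  ],
)

```text
t: 29.95
eef_pos: [634.3, 136.3, 199.5]
tcp_rot: [-3.141, -0.001, 1.724]
ft_force: [6.6, 5.1, -10.4]
opening: 0.148
grip_force: 30.0
```

>>> jog_arm(
  motion=[
    [0, 0, 0, 0, 0, 0, 45],
    [0, 0, 0, 0, 0, 0, 45],
    [0, 0, 0, 0, 0, 0, 45],
    [0, 0, 0, 0, 0, 0, 45],
    [0, 0, 0, 0, 0, -30, 45],
    [0, 0, 0, 0, 0, -50, 45],
    [0, 0, 0, 0, 0, -20, 45],
    [0, 0, 0, -40, 0, 0, 45],
    [0, 0, 0, 0, 0, 0, 45],
    [0, 0, 0, 0, 0, 0, 45],
  ],
)

```text
t: 31.2
eef_pos: [639.8, 96.4, 300.5]
tcp_rot: [-3.14, -0.0, 1.723]
ft_force: [-0.6, -0.4, -0.1]
opening: 0.473
grip_force: 0.0
```

```bash
python3 - <<'E'
from p import *
d=snap('wrist');W=cloud(d,True)
m=(W[...,2]>137)&(W[...,2]<157)&(np.hypot(W[...,0]-634,W[...,1]-135)<40)
q=W[m];print(len(q),cv2.minAreaRect(np.ascontiguousarray(q[:,:2].astype(np.float32))),np.percentile(q[:,2],[5,50,95]))
for n,(x,y) in dict(A=(655.7,-7.8),B=(665.2,-69.1)).items():
    m=(W[...,2]>145)&(W[...,2]<170)&(np.hypot(W[...,0]-x,W[...,1]-y)<24);q=W[m];print(n,len(q),q.mean(0).round(1) if len(q) else '')
cv2.imwrite('pics/w5.png',d['color'][:,:,::-1])
E
```

```text
1036 ((635.07421875, 135.5953369140625), (13.83889389038086, 44.41532897949219), 8.538589477539062) [144.21968143 145.96969282 147.29684783]
A 747 [656.6  -8.4 155.5]
B 0
```

View pics/w5.png

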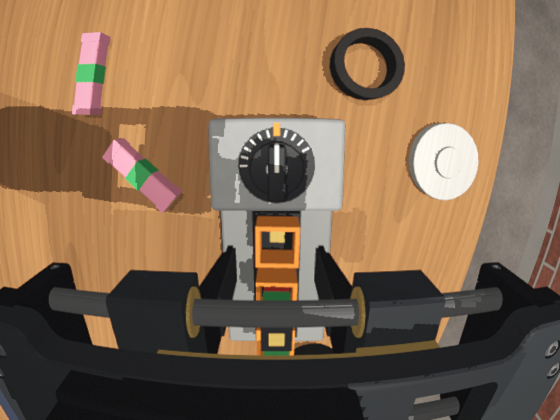

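The white line at (277,155) points at the orange mark at (277,129). The dial's top is up 12 mm (147 against 135), and the bar lies within 0.3° of the charger's y. Both packs are in their cups, so I'll hand it in.

```bash
python3 -c "
from cell import env
print(env.job_done())"
```

```text
the job is handed in; nothing more can be done
None
```

I seated the cradle on the pegs, stood both red packs found on the bench upright in cups, turned the dial to the orange mark, pulled it fully up, and handed the job in at about 31 s of the 210 s; the judge returned no verdict.

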